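Shut down the pizza oven burner

TASK

Shut down the oven burner from its steel console. First lift the metal shaker out of the way of the black lever knob and stand it upright on the free half of the wooden board; then turn the lever knob clockwise (seen from above) all the way to its end stop; then press and release the square key and after it the long bar key, each fully down, one at a time. Leave the round key alone, and do not knock over or shift the oil bottle, the jar or the pizza cutter.

Things in the scene. Friction and masses are not known exactly. Their poses are not given: they have to be found in the camera images.
- console: Fixed brushed-steel control box, 260 mm (its x) by 360 mm (its y) by 70 mm high, flat top. Origin: centre of its underside; at yaw 0 its x points away from the robot, its y to the robot's left. It may stand to the left or the right of the board. On top: the lever knob on its +y half, a row of three keys along its x at y = -125 mm, a shaker and an oil bottle.
- lever_axis (a point): the lever knob's vertical turning axis where it meets the console top (x 0, y +50, z 70 mm in the console's frame)
- lever_push (a point): middle of the lever knob's grip bar, 75 mm out from the turning axis, 31 mm above the console top; turns with the knob, its x points outward along the bar, z up. The black knob: a round hub (radius 30 mm, top 39 mm over the console) with one horizontal bar reaching 100 mm out from the axis, 20 mm wide, from 18 to 45 mm above the console top (free space beneath)
- lever (a joint): angle of the lever knob in rad: 0 at the clockwise (off) end stop, where the bar points along the console's +y; grows anticlockwise seen from above, up to a stop at 2.7. Starts anywhere from 1.6 to 2.5. It has steady friction of about 0.22 N m (3 N at the push point) and stays where it is left.
- shaker: Loose metal cheese shaker, round, 118 mm tall, foot 60 mm and body 56 mm in diameter (58 mm across the cap between 91 and 103 mm up), domed top, about 0.25 kg. Origin: centre of its underside, z up. It starts upright on the console top, in the path that the lever bar must sweep.
- board: Fixed dark wooden board, 250 mm (its x) by 130 mm (its y) by 15 mm thick. Origin: centre of its underside. A jar stands on its +x half; its -x half is free. Any yaw.
- board_free (a point): centre of the free half of the board, on its top surface (x -62.5, y 0, z 15 mm in the board's frame)
- key_round_top (a point): round key, 44 mm in diameter: leave it alone. This is the centre of its top face, 22 mm above the console top. The three keys are alike in colour and sit, in any order, 80 mm apart in the row, each on a black base plate 56 by 68 by 10 mm
- key_square_top (a point): square key, 42 by 42 mm: the first to press. Centre of its top face, 22 mm above the console top when up; goes down with the key. Sprung, travel 6 mm, 1.5 N to start and 4.5 N when fully down
- key_bar_top (a point): long bar key, 24 mm (console x) by 58 mm (console y): the second to press. Centre of its top face, as for the square key; same travel and spring
- key_round (a joint): travel of the round key in m, 0 up, 0.006 fully down
- key_square (a joint): travel of the square key in m, 0 up, 0.006 fully down
- key_bar (a joint): travel of the bar key in m, 0 up, 0.006 fully down
- oil: bystander: loose green oil bottle, 54 mm in diameter, 180 mm tall, upright on the console top near its far (+x) edge. Origin: centre of its underside
- jar: bystander: loose jar, 68 mm in diameter, 100 mm tall, upright on the +x half of the board. Origin: centre of its underside
- cutter: bystander: loose pizza cutter about 235 mm long and 28 mm high, lying on the bench beyond the work, handle to its -x. Origin: about its middle, at bench level. Beyond it stands a fixed stack of plates, 60 mm high
Things that resemble listed ones, but are neither listed nor needed, are in the scene too. Leave any purple look-alike of the shaker alone.

How it is judged (in metres and radians):
On the way, in this order (a step that is already met when the one before it is completed fails the run):
1. the shaker stands upright and released on the free half of the board, the lever knob not yet off (x of shaker in the frame of board between -0.105 and -0.015 m and y of shaker in the frame of board between -0.045 and 0.045 m and z of shaker in the frame of board between 0.01 and 0.02 m and angle between shaker's own z axis and vertical below 0.1 rad and contact force between the fingers and shaker below 0.2 N and value of joint lever above 0.5 rad), for 0.2 s.
2. the lever knob is turned clockwise to its end stop (value of joint lever below 0.07 rad), for 0.1 s.
3. the square key is pressed fully down (value of joint key_square above 0.0045 m and value of joint lever below 0.07 rad), for 0.03 s.
4. with the square key up again, the bar key is pressed fully down (value of joint key_bar above 0.0045 m and value of joint key_square below 0.0015 m and value of joint lever below 0.07 rad), for 0.03 s.
At the end, for the whole second after the job is handed in: The shaker stands upright (within 0.1 rad), released and at rest on the free half of the board (its centre 15 to 105 mm from the board's middle along the board and within 45 mm of its long midline), the lever knob is within 0.07 rad of its clockwise end stop and still, and all three keys are up (x of shaker in the frame of board between -0.105 and -0.015 m and y of shaker in the frame of board between -0.045 and 0.045 m and z of shaker in the frame of board between 0.01 and 0.02 m and angle between shaker's own z axis and vertical below 0.1 rad and contact force between the fingers and shaker below 0.2 N and value of joint lever below 0.07 rad and value of joint each of key_round, key_square, key_bar below 0.0015 m and linear speed of shaker below 0.02 m/s and velocity of joint lever between -0.05 and 0.05 rad/s); the robot touches nothing.
It fails at once if the round key is pressed (value of joint key_round above 0.003 m).
It fails at once if two keys are down at once (value of joint each of key_square, key_bar above 0.003 m).
It fails at once if a key is pressed before the lever knob is at its end stop (value of joint lever above 0.1 rad and value of joint any of key_round, key_square, key_bar above 0.003 m).
It fails at once if the shaker is tipped over (angle between shaker's own z axis and vertical above 0.7 rad).
It fails at once if the oil bottle, jar or pizza cutter is shifted by more than 25 mm or knocked over (distance of any of oil, jar, cutter from where it was at the start of the episode above 0.025 m or angle between any of oil, jar, cutter's own z axis and vertical above 0.35 rad).
It also fails if it takes over 62 s, if anything falls off the work surface, if the arm or the gripper's body presses on something with over 40 N, if the wrist force passes 120 N, or if a joint passes its speed limit or range.

ROBOT

A 6-joint arm with a two-finger parallel gripper is mounted at the origin on the work surface. World frame = base frame: x ahead of the robot, y to its left, z up, the work surface at z = 0. Lengths are in m, angles in degrees, forces in N, time in s.
With the tool pointing down it reaches from about 0.25 to 0.8 m from the base axis. Payload 3.9 kg.
Tool frame: the origin (TCP) lies midway between the tips of the shut fingers; the grasp point (between the pads) lies 19 mm behind it; z points along the fingers, y is the direction in which the jaws open and shut (so a half turn about z gives the same grasp; the last joint's range is limited). The gripper opens to 85 mm and grips with 20 to 120 N. Pads are 22 mm wide; open, the fingers measure 114 mm over their backs; the gripper's body (76 mm by 85 mm) begins 54 mm behind the grasp point. The pads swing forward as they close: fully open they stand 13 mm farther back than shut.
Start: joints at [74.771, 14.897, -7.913, 67.191, 0, 90], TCP at [0.138, 0.507, 0.231] pointing down, gripper open.
Joint ranges: [-159.42, 159.42], [-47.68, 98.78], [-73.54, 78.23], [-108.79, 121.32], [-90, 84.71], [-180, 180]. Speed limits (degrees/s): [147.25, 147.25, 180, 180, 180, 180].

INTERFACE

Orientations are given as [roll, pitch, yaw] about the fixed x, y, z axes, in that order (R = Rz(yaw) Ry(pitch) Rx(roll)).
In Python, from rig import env gives the robot as it stands. The module is installed in compiled form; this text tells all that it offers.
- The arm moves only by the shell command python3 -m creep 'ROWS'. ROWS is a JSON object of lists of equal length, an entry for each row: "turn": the turn, a rotation vector about the tool's x, y, z in degrees, a list of three; "linear": the shift along the tool's x, y, z in mm, a list of three; "fingers": the closure, from -1 (fully open) to 1 (shut), so that 0 is half open. In form: {"turn": [[wx, wy, wz], ...], "linear": [[tx, ty, tz], ...], "fingers": [fingers, ...]}. A call has 1 to 20 rows; each row is the pose to reach, as a shift and turn from the pose commanded when the call began, along the tool's axes at that moment; what a row does not reach only later rows make up. A row lasts 1/12 s, in which the tool goes at most 41.7 mm and 7.16 degrees, less where a joint would pass 70% of its speed; a pose out of reach is approached as far as the arm can. A call with a gripper value outside its range is refused whole. The fingers move at their own pace and stop on an object; the grip force is fixed at half the most. Time passes only in rows, so rows that repeat a pose let the fingers close. It gives the time, the measured TCP pose, the force and the opening at its end, in the units of the state.
- env.sense(): the state, without advancing time (a new reading comes with each control period).
- env.grab_frame(name): name is "scene" or "top"; returns the picture (480x640x3 uint8, blue, green, red); there is no depth.
- env.calibration(name): a dict with "camera_matrix" (3x3 intrinsics, pixels), "k1" (the pictures are not rectified: a ray, as slopes to the right and down, at radius r is drawn at 1 + k1 r^2 times it, then the intrinsics apply), "R" (3x3) and "t" (3): a world point X has camera coordinates R X + t. Camera axes: x right, y down, z forward; pixel columns grow to the right and rows downward; lengths in m; the calibration is good to about 2 mm. A picture is of the moment at which its call begins. calibration takes no time and is no camera call.
- env.job_done(): hands the job in, once; it reports no verdict.
The state is a dict: "time": time; "joint_pos": joint angles; "dq": joint speeds; "tau": joint torques, N m; "tcp_pos": TCP position; "eef_rot": TCP orientation; "contact_force": force on the tool from outside, world axes, zero at the start; "torque": the same for the moment, N m; "opening": finger opening in m.
Only numpy, scipy, OpenCV 4.12 (cv2) and the standard library are available. Lean on these libraries where they do the work, as an engineer would, in place of code of your own. Each camera call takes 0.05 s, during which the arm holds its last target. There are 200 camera calls.

## Working session

There is one attempt and no reset: what is moved stays moved. The work goes in short steps, Python scripts to look and compute and a shell command to move; the robot and the scene stay as the last step left them, time stands still between calls to the robot, and variables do not carry over. Pictures are saved under pics/ and viewed, about 8 in all and at most 12, crops included, and the job is handed in when it is done.

```bash
mkdir -p pics; python3 - <<'E'
from rig import env
import cv2
for n in("scene","top"):
    cv2.imwrite(f"pics/{n}0.png",env.grab_frame(n)); c=env.calibration(n); print(n,c)
print(env.sense())
E
```

```text
scene {'camera_matrix': array([[507.09380207,   0.        , 323.01220951],
       [  0.        , 507.09380207, 240.55597724],
       [  0.        ,   0.        ,   1.        ]]), 'k1': 0.016284756289047277, 'R': array([[ 0.24929638,  0.96832872,  0.01381346],
       [ 0.78947782, -0.19494886, -0.58199632],
       [-0.56087084,  0.155995  , -0.81307408]]), 't': array([-0.12380662, -0.41380713,  1.50018152])}
top {'camera_matrix': array([[462.86647851,   0.        , 319.9715194 ],
       [  0.        , 462.86647851, 238.71792992],
       [  0.        ,   0.        ,   1.        ]]), 'k1': -0.03232905873851663, 'R': array([[ 0.02235652, -0.99949915, -0.02239725],
       [-0.99546038, -0.02018192, -0.0930125 ],
       [ 0.0925139 ,  0.02437501, -0.995413  ]]), 't': array([-0.01764836,  0.59701433,  1.15665361])}
{'time': 0.1, 'joint_pos': array([ 7.47715918e+01,  1.49312679e+01, -7.97792230e+00,  6.71912509e+01,
        8.48418162e-04,  9.00024855e+01]), 'dq': array([ 0.12267844, -0.02161708,  0.1943144 , -0.04603645,  0.02326484,
       -0.06581034]), 'tau': array([-2.89734071e-04, -4.06508052e+01,  2.54527795e+01,  1.00510308e-02,
        3.04848477e-06, -3.54626962e-06]), 'tcp_pos': array([0.13773399, 0.50597175, 0.23055751]), 'eef_rot': array([-1.79899559e+02, -8.44059638e-04,  1.64769105e+02]), 'contact_force': array([ 1.10134118,  0.09820688, -0.17672451]), 'torque': array([-0.04325575, -0.02774782,  0.01794139]), 'opening': 0.08545032627546875}
```

View pics/scene0.png

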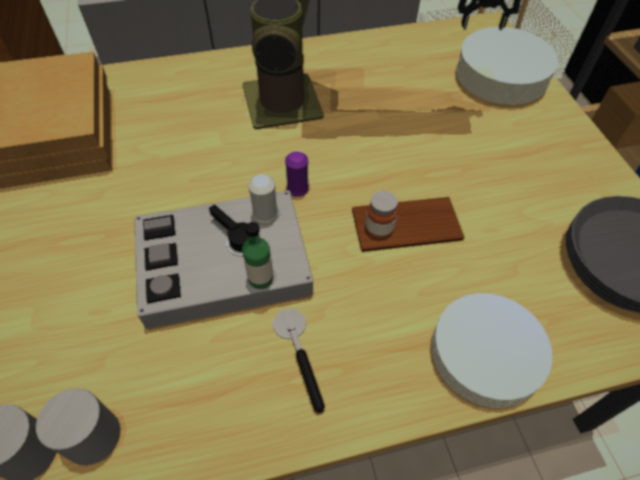

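View pics/top0.png

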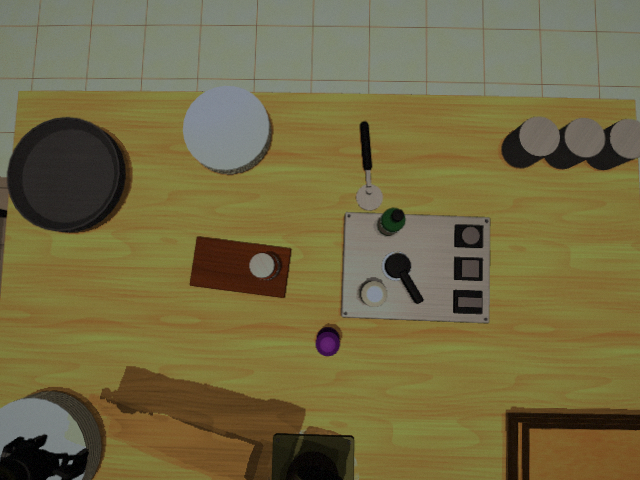

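The scene view shows the console at left (keys on the robot's right), the shaker at (263,200), the purple decoy at (297,173), and the board at (408,223) with the jar on its left end. In the top view, the console's corners are about (345,213) to (490,322). The keys from far to near are round (470,236), square (470,268) and bar (468,301). The lever hub is at (397,265) with its tip at (420,300). The shaker is at (373,293), and the board's free half is at about (215,263).

```bash
cat > h.py <<'E'
import numpy as np, cv2
from rig import env
def ray(n,px):
    c=env.calibration(n); K=c["camera_matrix"]; x=(np.array(px,float)-[K[0,2],K[1,2]])/[K[0,0],K[1,1]]
    r=np.linalg.norm(x); s=r
    for _ in range(20): s=r/(1+c["k1"]*s*s)
    x=x*(s/r if r>0 else 1); d=c["R"].T@np.r_[x,1]; o=-c["R"].T@c["t"]; return o,d
def plane(n,px,z):
    o,d=ray(n,px); return (o+d*(z-o[2])/d[2])[:3]
def two(p1,p2):
    A=[];b=[]
    for n,p in(("scene",p1),("top",p2)):
        o,d=ray(n,p); d/=np.linalg.norm(d); P=np.eye(3)-np.outer(d,d); A.append(P); b.append(P@o)
    return np.linalg.lstsq(np.vstack(A),np.hstack(b),rcond=None)[0]
def proj(n,X):
    c=env.calibration(n); p=c["R"]@np.array(X)+c["t"]; x=p[:2]/p[2]; x=x*(1+c["k1"]*(x@x)); K=c["camera_matrix"]; return x*[K[0,0],K[1,1]]+[K[0,2],K[1,2]]
E
python3 - <<'E'
import cv2,numpy as np
t=cv2.imread("pics/top0.png"); s=cv2.imread("pics/scene0.png")
a=cv2.resize(t[195:335,180:340+160],None,fx=2.5,fy=2.5,interpolation=cv2.INTER_CUBIC)
b=cv2.resize(s[150:330,120:480],None,fx=2.2,fy=2.2,interpolation=cv2.INTER_CUBIC)
cv2.imwrite("pics/a.png",cv2.convertScaleAbs(a,alpha=1.8,beta=10)); cv2.imwrite("pics/b.png",cv2.convertScaleAbs(b,alpha=1.4)); print(a.shape,b.shape)
def quad(m,box):
    z=np.zeros_like(m); x0,y0,x1,y1=box; z[y0:y1,x0:x1]=m[y0:y1,x0:x1]
    c=max(cv2.findContours(z,0,1)[0],key=cv2.contourArea); h=cv2.convexHull(c); r=cv2.minAreaRect(h); q=cv2.approxPolyDP(h,0.03*cv2.arcLength(h,True),True)[:,0]
    return np.round(cv2.boxPoints(r),1).tolist(),q.tolist(),cv2.contourArea(c)
h=cv2.cvtColor(t,cv2.COLOR_BGR2HSV)
print("sat px",h[310,410],h[270,215],h[350,250])
print("console",quad(cv2.inRange(h,(0,0,70),(180,60,255)),(335,205,500,330)))
print("board",quad(cv2.inRange(h,(0,90,0),(12,255,120)),(180,225,300,305)))
E
```

```text
(350, 800, 3) (396, 792, 3)
sat px [ 17  39 130] [ 10 226  62] [ 24 146 131]
console ([[340.79998779296875, 317.1000061035156], [344.70001220703125, 211.89999389648438], [491.8999938964844, 217.3000030517578], [488.0, 322.5]], [[346, 212], [488, 218], [488, 321], [342, 316]], 14586.5)
board ([[189.5, 285.0], [195.89999389648438, 235.89999389648438], [290.70001220703125, 248.3000030517578], [284.20001220703125, 297.5]], [[197, 238], [290, 249], [284, 296], [191, 285]], 4540.5)
```

View pics/a.png

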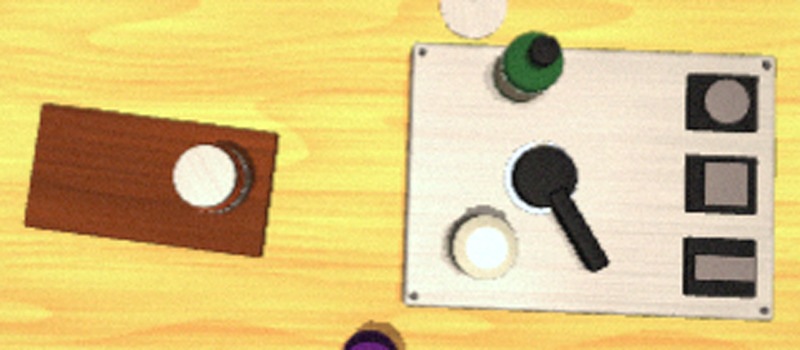

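View pics/b.png

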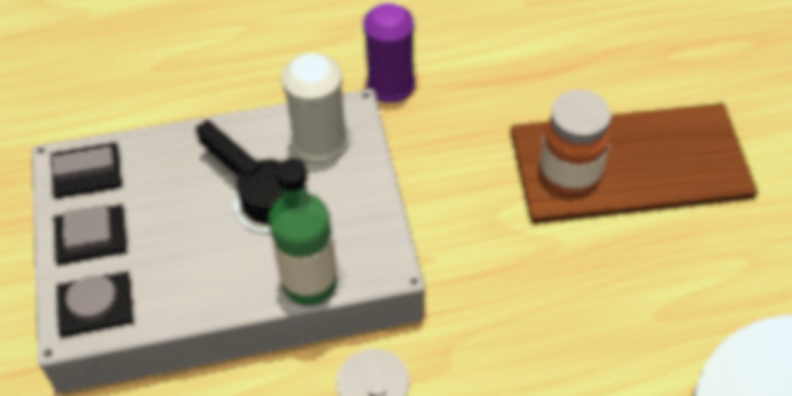

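The crops confirm this. In the top crop, the screws are at (422,52), (767,65), (764,310) and (413,296). The key tops are at (727,101), (726,183) and (725,267). The hub is at (544,178), the bar end at (597,268), and the shaker cap at about (484,247). The board corners are at (43,103), (278,133), (262,257) and (25,226). The jar sits on the right end, so the free half is the left (+y) end.

```bash
cat > m.py <<'E'
from h import *
A=lambda u,v:((u+.5)/2.5-.5+180,(v+.5)/2.5-.5+195)
B=lambda u,v:((u+.5)/2.2-.5+120,(v+.5)/2.2-.5+150)
np.set_printoptions(precision=4,suppress=True)
def rect(n,f,c,z):
    P=np.array([plane(n,f(*q),z)[:2] for q in c]); return P
if __name__=="__main__":
    for n,f,c in(("top",A,[(422,52),(767,65),(764,310),(413,296)]),("scene",B,[(414,281),(47,352),(40,150),(370,96)])):
        P=rect(n,f,c,.07); print("screws",P.mean(0),"yaw",np.degrees([np.arctan2(*(P[0]-P[1])[[0,1]])*-1,np.arctan2(*(P[3]-P[2])[[0,1]])*-1,np.arctan2(*(P[0]-P[3])[::-1]),np.arctan2(*(P[1]-P[2])[::-1])]),np.linalg.norm(P-np.roll(P,1,0),axis=1))
    P=rect("top",A,[(417,44),(777,56),(772,320),(404,304)],.07);print("corners",P.mean(0),np.linalg.norm(P-np.roll(P,1,0),axis=1))
    for n,f,c in(("top",A,[(43,103),(278,133),(262,257),(25,226)]),("scene",B,[(755,190),(534,216),(513,127),(724,106)])):
        P=rect(n,f,c,.015); print("board",P.mean(0),np.degrees(np.arctan2(*(P[1]-P[0])[::-1])),np.degrees(np.arctan2(*(P[2]-P[3])[::-1])),np.linalg.norm(P-np.roll(P,1,0),axis=1))
    for k,a,b in(("round",(727,101),(90,297)),("square",(726,183),(86,227)),("bar",(725,267),(83,161))):
        print(k,plane("top",A(*a),.092),plane("scene",B(*b),.092))
    print("hub",plane("top",A(544,178),.109),"tip",plane("top",A(600,268),.115),plane("scene",B(206,130),.115))
    print("shaker top",plane("top",A(484,247),.165),plane("top",A(487,248),.186),plane("scene",B(312,80),.165),two(B(312,80),A(484,247)))
    print("oil",plane("top",A(544,52),.25))
E
python3 m.py
```

```text
screws [ 0.5297 -0.243 ] yaw [-1.0427 -1.021  -1.1261 -1.2349] [0.2394 0.3404 0.2393 0.34  ]
screws [ 0.5328 -0.2418] yaw [-1.2123 -1.4495 -1.9696 -1.0118] [0.2374 0.3406 0.2388 0.3446]
corners [ 0.5296 -0.244 ] [0.2553 0.3555 0.2579 0.3563]
board [0.5222 0.1998] -96.07033817829775 -95.97126276681112 [0.1288 0.248  0.1283 0.248 ]
board [0.5274 0.2011] -95.80439796592474 -96.54606254106221 [0.1191 0.2421 0.1222 0.2434]
round [ 0.6074 -0.3693  0.092 ] [ 0.6135 -0.3693  0.092 ]
square [ 0.5284 -0.3678  0.092 ] [ 0.5341 -0.3676  0.092 ]
bar [ 0.4484 -0.3664  0.092 ] [ 0.4528 -0.3651  0.092 ]
hub [ 0.5289 -0.1911  0.109 ] tip [ 0.4459 -0.243   0.115 ] [ 0.4616 -0.2404  0.115 ]
shaker top [ 0.4641 -0.1301  0.165 ] [ 0.4638 -0.1307  0.186 ] [ 0.4662 -0.1302  0.165 ] [ 0.4641 -0.1301  0.1627]
oil [ 0.6283 -0.1701  0.25  ]
```

```bash
cat > go.py <<'E'
import sys,numpy as np
from rig import env
from scipy.spatial.transform import Rotation as R
# usage: go.py x y z [yaw]: tool-axis shift from the measured pose
s=env.sense(); T=R.from_euler("xyz",s["eef_rot"],degrees=True); a=list(map(float,sys.argv[1:]))
print("lin mm",np.round(T.inv().apply(np.array(a[:3])-s["tcp_pos"])*1e3,1))
if len(a)>3: print("turn",np.round((T.inv()*R.from_euler("xyz",[180,0,a[3]],degrees=True)).as_rotvec(degrees=True),2))
E
python3 -m creep '{"turn":[[0,0,90],[0,0,90],[0,0,90],[0,0,90],[0,0,90],[0,0,90],[0,0,90],[0,0,90],[0,0,90],[0,0,90],[0,0,90],[0,0,90],[0,0,90],[0,0,90],[0,0,90],[0,0,90],[0,0,90],[0,0,90],[0,0,90],[0,0,90]],"linear":[[-482,-529,-29],[-482,-529,-29],[-482,-529,-29],[-482,-529,-29],[-482,-529,-29],[-482,-529,-29],[-482,-529,-29],[-482,-529,-29],[-482,-529,-29],[-482,-529,-29],[-482,-529,-29],[-482,-529,-29],[-482,-529,-29],[-482,-529,-29],[-482,-529,-29],[-482,-529,-29],[-482,-529,-29],[-482,-529,-29],[-482,-529,-29],[-482,-529,-29]],"fingers":[-1,-1,-1,-1,-1,-1,-1,-1,-1,-1,-1,-1,-1,-1,-1,-1,-1,-1,-1,-1]}'; python3 go.py 0.4645 -0.13 0.125 74.77
```

```text
time: 1.77
tcp_pos: [0.4633, -0.1304, 0.2596]
eef_rot: [-179.9, -0.0, 74.7]
contact_force: [0.6, -0.0, 0.1]
opening: 0.0858
lin mm [  0.6   1.3 134.6]
turn [-0.13 -0.03 -0.07]
```

```bash
python3 -m creep '{"turn":[[0,0,0],[0,0,0],[0,0,0],[0,0,0],[0,0,0],[0,0,0],[0,0,0],[0,0,0],[0,0,0]],"linear":[[1,1,25],[1,1,50],[1,1,70],[1,1,90],[1,1,105],[1,1,120],[1,1,134],[1,1,134],[1,1,134]],"fingers":[-1,-1,-1,-1,-1,-1,-1,-1,-1]}'; python3 - <<'E'
from h import *
cv2.imwrite("pics/s1.png",cv2.convertScaleAbs(cv2.resize(env.grab_frame("scene")[100:330,130:400],None,fx=2.2,fy=2.2),alpha=1.4))
E
```

```text
time: 2.52
tcp_pos: [0.4638, -0.128, 0.126]
eef_rot: [-179.9, -0.0, 74.9]
contact_force: [0.6, -0.6, -0.0]
opening: 0.0852
```

View pics/s1.png

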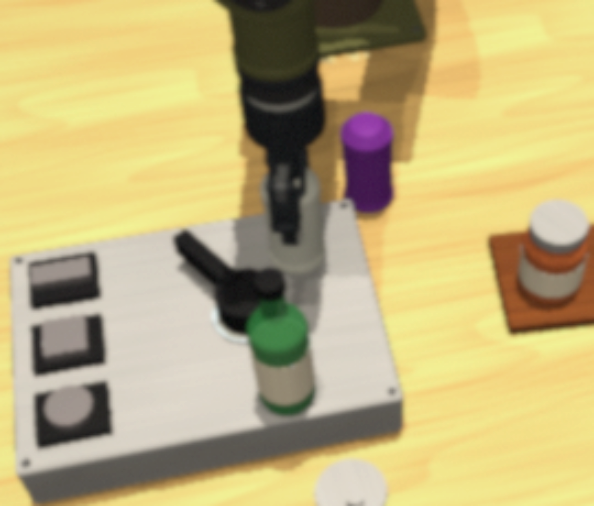

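The fingers straddle the shaker (one finger at about (285,205) in front of it) and nothing is touched, so I close and lift.

```bash
python3 -m creep '{"turn":[[0,0,0],[0,0,0],[0,0,0],[0,0,0],[0,0,0],[0,0,0],[0,0,0],[0,0,0],[0,0,0],[0,0,0]],"linear":[[-2,0,0],[-2,0,0],[-2,0,0],[-2,0,0],[-2,0,0],[-2,0,0],[-2,0,0],[-2,0,0],[-2,0,0],[-2,0,0]],"fingers":[-0.3,0,0.3,1,1,1,1,1,1,1]}';python3 -m creep '{"turn":[[0,0,0],[0,0,0],[0,0,0],[0,0,0],[0,0,0],[0,0,0],[0,0,0],[0,0,0],[0,0,0]],"linear":[[0,0,-3],[0,0,-10],[0,0,-25],[0,0,-45],[0,0,-70],[0,0,-95],[0,0,-115],[0,0,-125],[0,0,-125]],"fingers":[1,1,1,1,1,1,1,1,1]}'; python3 go.py 0.5295 0.262 0.25 116.3
```

```text
time: 3.4
tcp_pos: [0.4653, -0.1318, 0.1277]
eef_rot: [179.9, -0.0, 74.8]
contact_force: [-1.3, 1.5, 5.6]
opening: 0.0557
time: 4.15
tcp_pos: [0.4663, -0.1323, 0.2544]
eef_rot: [179.7, 0.0, 74.8]
contact_force: [0.1, 0.1, -1.7]
opening: 0.0562
lin mm [397.  -42.7   4.1]
turn [  0.3    0.12 -41.54]
```

```bash
python3 -m creep '{"turn":[[0,0,-2],[0,0,-5],[0,0,-8],[0,0,-12],[0,0,-16],[0,0,-20],[0,0,-24],[0,0,-28],[0,0,-32],[0,0,-36],[0,0,-39],[0,0,-41],[0,0,-42],[0,0,-42],[0,0,-42],[0,0,-42]],"linear":[[12,-1,2],[35,-4,2],[65,-7,2],[98,-11,2],[131,-14,2],[164,-18,2],[197,-21,2],[230,-25,2],[263,-28,2],[296,-32,2],[329,-35,2],[358,-39,2],[380,-41,2],[392,-42,2],[397,-43,2],[397,-43,2]],"fingers":[1,1,1,1,1,1,1,1,1,1,1,1,1,1,1,1]}'; python3 - <<'E'
from h import *
cv2.imwrite("pics/s2.png",cv2.convertScaleAbs(cv2.resize(env.grab_frame("scene")[80:270,280:500],None,fx=2.5,fy=2.5),alpha=1.4))
print(env.sense()["opening"])
E
python3 go.py 0.5295 0.262 0.0745
```

```text
time: 5.48
tcp_pos: [0.5268, 0.2632, 0.2481]
eef_rot: [-179.9, 0.0, 116.8]
contact_force: [0.1, -0.1, -1.6]
opening: 0.0556
0.05610506278166169
lin mm [ -1.2   2.7 174. ]
```

View pics/s2.png

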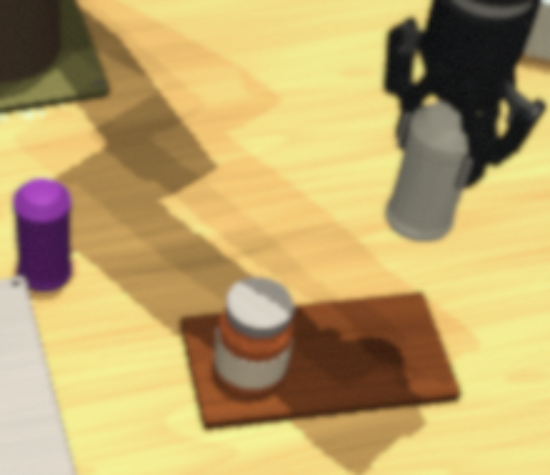

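The shaker hangs upright in the grip at (425,170) in the crop, level with the board's free half. I'll lower it.

```bash
python3 -m creep '{"turn":[[0,0,0],[0,0,0],[0,0,0],[0,0,0],[0,0,0],[0,0,0],[0,0,0],[0,0,0],[0,0,0],[0,0,0],[0,0,0],[0,0,0]],"linear":[[0,1,10],[0,2,30],[0,2,55],[0,2,80],[0,2,105],[0,2,130],[0,2,145],[0,2,155],[0,2,162],[0,2,166],[0,2,168],[0,2,168]],"fingers":[1,1,1,1,1,1,1,1,1,1,1,1]}'; python3 -m creep '{"turn":[[0,0,0],[0,0,0],[0,0,0]],"linear":[[0,0,2],[0,0,3],[0,0,3]],"fingers":[1,1,1]}'; python3 -m creep '{"turn":[[0,0,0],[0,0,0],[0,0,0]],"linear":[[0,0,1],[0,0,2],[0,0,2]],"fingers":[1,1,1]}'
```

```text
time: 6.53
tcp_pos: [0.5298, 0.2635, 0.0818]
eef_rot: [179.9, 0.0, 116.8]
contact_force: [-0.6, -0.1, -1.8]
opening: 0.0558
time: 6.78
tcp_pos: [0.5296, 0.2638, 0.0787]
eef_rot: [179.9, 0.0, 116.8]
contact_force: [0.7, -0.5, -1.7]
opening: 0.056
time: 7.03
tcp_pos: [0.5292, 0.2636, 0.0762]
eef_rot: [-180.0, 0.0, 116.8]
contact_force: [-0.5, 0.5, -1.0]
opening: 0.0558
```

```bash
for i in 1 2; do python3 -m creep '{"turn":[[0,0,0],[0,0,0],[0,0,0]],"linear":[[0,0,1],[0,0,1.5],[0,0,1.5]],"fingers":[1,1,1]}'; done
```

```text
time: 7.28
tcp_pos: [0.5292, 0.2635, 0.0746]
eef_rot: [-180.0, -0.0, 116.8]
contact_force: [-0.3, 0.2, -2.1]
opening: 0.0556
time: 7.53
tcp_pos: [0.5292, 0.2635, 0.0731]
eef_rot: [-180.0, 0.0, 116.8]
contact_force: [0.0, -0.1, -1.1]
opening: 0.0559
```

```bash
python3 -m creep '{"turn":[[0,0,0],[0,0,0],[0,0,0]],"linear":[[0,0,1],[0,0,1.5],[0,0,1.5]],"fingers":[1,1,1]}';  python3 -m creep '{"turn":[[0,0,0],[0,0,0],[0,0,0]],"linear":[[0,0,0.5],[0,0,1],[0,0,1]],"fingers":[1,1,1]}'
```

```text
time: 7.78
tcp_pos: [0.5293, 0.2635, 0.0727]
eef_rot: [180.0, 0.0, 116.8]
contact_force: [-2.1, -1.0, 3.9]
opening: 0.0559
time: 8.03
tcp_pos: [0.5294, 0.2635, 0.0727]
eef_rot: [179.9, 0.0, 116.8]
contact_force: [-3.2, -2.0, 10.1]
opening: 0.0559
```

Contact force is 10 N up, so it stands on the board. Next I release gently and retreat.

```bash
python3 -m creep '{"turn":[[0,0,0],[0,0,0],[0,0,0],[0,0,0],[0,0,0],[0,0,0],[0,0,0],[0,0,0],[0,0,0],[0,0,0]],"linear":[[0,0,-1],[0,0,-1],[0,0,-1],[0,0,-1],[0,0,-1],[0,0,-1],[0,0,-1],[0,0,-1],[0,0,-1],[0,0,-1]],"fingers":[0.2,0,-0.2,-0.4,-0.6,-0.8,-1,-1,-1,-1]}'; python3 -m creep '{"turn":[[0,0,0],[0,0,0],[0,0,0],[0,0,0],[0,0,0],[0,0,0],[0,0,0],[0,0,0],[0,0,0]],"linear":[[0,0,-10],[0,0,-25],[0,0,-50],[0,0,-80],[0,0,-110],[0,0,-140],[0,0,-165],[0,0,-177],[0,0,-177]],"fingers":[-1,-1,-1,-1,-1,-1,-1,-1,-1]}'
python3 - <<'E'
from h import *
cv2.imwrite("pics/s3.png",cv2.convertScaleAbs(cv2.resize(env.grab_frame("scene")[60:320,130:500],None,fx=2,fy=2),alpha=1.4))
E
```

```text
time: 8.87
tcp_pos: [0.5293, 0.2635, 0.0717]
eef_rot: [-180.0, 0.0, 116.8]
contact_force: [-0.4, -0.5, 0.3]
opening: 0.0853
time: 9.62
tcp_pos: [0.5312, 0.2645, 0.2535]
eef_rot: [179.5, 0.0, 116.8]
contact_force: [0.7, 0.7, 0.2]
opening: 0.0853
```

View pics/s3.png

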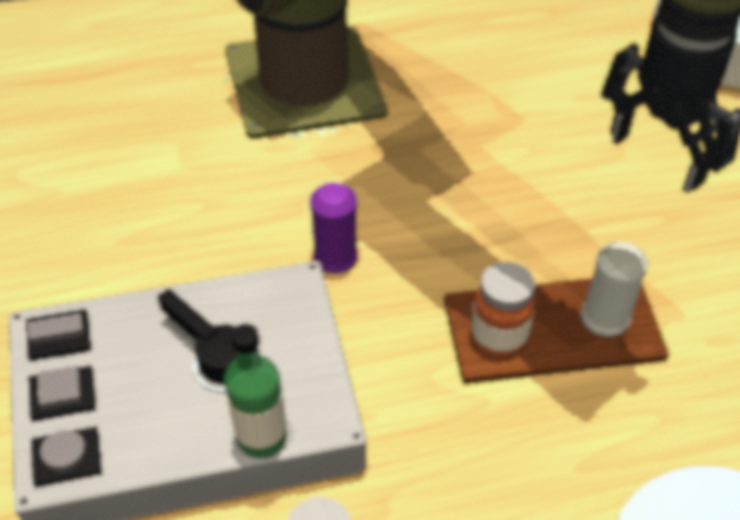

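The shaker stands upright at (610,290) on the free half, clear of the jar, and the oil bottle and lever are unchanged. Now I close the fingers and move to the anticlockwise side of the bar.

```bash
python3 go.py 0.488 -0.266 0.25 70
```

```text
lin mm [-4.542e+02 -2.765e+02 -1.000e-01]
turn [ 0.24 -0.1  46.77]
```

```bash
python3 -m creep '{"turn":[[0,0,47],[0,0,47],[0,0,47],[0,0,47],[0,0,47],[0,0,47],[0,0,47],[0,0,47],[0,0,47],[0,0,47],[0,0,47],[0,0,47],[0,0,47],[0,0,47],[0,0,47],[0,0,47],[0,0,47]],"linear":[[-454,-277,0],[-454,-277,0],[-454,-277,0],[-454,-277,0],[-454,-277,0],[-454,-277,0],[-454,-277,0],[-454,-277,0],[-454,-277,0],[-454,-277,0],[-454,-277,0],[-454,-277,0],[-454,-277,0],[-454,-277,0],[-454,-277,0],[-454,-277,0],[-454,-277,0]],"fingers":[1,1,1,1,1,1,1,1,1,1,1,1,1,1,1,1,1]}'; python3 go.py 0.488 -0.266 0.09 70
python3 - <<'E'
from h import *
t=env.grab_frame("top"); a=cv2.resize(t[195:335,180:500],None,fx=2.5,fy=2.5,interpolation=cv2.INTER_CUBIC)
cv2.imwrite("pics/t4.png",cv2.convertScaleAbs(a,alpha=1.8,beta=10))
E
```

```text
time: 11.08
tcp_pos: [0.4861, -0.2651, 0.2481]
eef_rot: [-179.9, -0.0, 69.8]
contact_force: [0.2, 0.1, -0.8]
opening: -0.0
lin mm [ -0.3   2.4 158.1]
turn [-0.11 -0.04 -0.15]
```

View pics/t4.png

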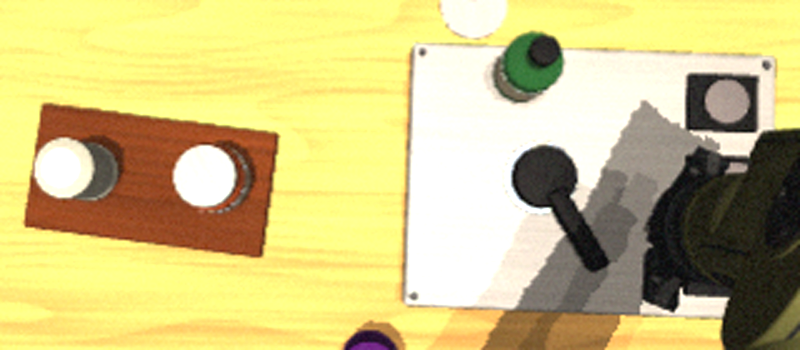

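The shaker's foot is about (90,170), in the middle of the free half. The bar is unmoved and the gripper is to its right (anticlockwise side). I descend next.

```bash
python3 -m creep '{"turn":[[0,0,0],[0,0,0],[0,0,0],[0,0,0],[0,0,0],[0,0,0],[0,0,0],[0,0,0],[0,0,0]],"linear":[[0,2,20],[0,2,45],[0,2,75],[0,2,105],[0,2,125],[0,2,142],[0,2,154],[0,2,158],[0,2,158]],"fingers":[1,1,1,1,1,1,1,1,1]}'
cat > sw.py <<'E'
import numpy as np
from rig import env
from scipy.spatial.transform import Rotation as R
s=env.sense(); T=R.from_euler("xyz",s["eef_rot"],degrees=True); ax=np.array([.531,-.193])
for lev in list(range(125,0,-8))+[0]:
    th=np.radians(lev+88.9); er=np.array([np.cos(th),np.sin(th)]); et=np.array([-er[1],er[0]])
    p=ax+.075*er+.026*et
    print(lev,np.round(T.inv().apply(np.r_[p,.089]-s["tcp_pos"])*1e3).astype(int).tolist(),end=" ")
E
python3 sw.py
```

```text
time: 11.88
tcp_pos: [0.4878, -0.2656, 0.0899]
eef_rot: [-179.9, -0.0, 69.9]
contact_force: [-0.5, -0.3, 0.2]
opening: -0.0001
125 [7, -7, 1] 117 [11, -18, 1] 109 [16, -27, 1] 101 [23, -36, 1] 93 [31, -44, 1] 85 [40, -51, 1] 77 [49, -56, 1] 69 [60, -60, 1] 61 [70, -63, 1] 53 [81, -64, 1] 45 [93, -63, 1] 37 [103, -61, 1] 29 [114, -58, 1] 21 [124, -53, 1] 13 [133, -46, 1] 5 [141, -39, 1] 0 [145, -33, 1]
```

```bash
python3 -m creep '{"turn":[[0,0,0],[0,0,0],[0,0,0],[0,0,0],[0,0,0],[0,0,0],[0,0,0],[0,0,0],[0,0,0],[0,0,0],[0,0,0]],"linear":[[7,-7,0],[11,-18,0],[16,-27,0],[23,-36,0],[31,-44,0],[40,-51,0],[49,-56,0],[60,-60,0],[70,-63,0],[81,-64,0],[81,-64,0]],"fingers":[1,1,1,1,1,1,1,1,1,1,1]}'; python3 sw.py
```

```text
time: 12.8
tcp_pos: [0.4559, -0.1666, 0.0905]
eef_rot: [-179.9, -0.1, 69.9]
contact_force: [-0.2, -1.0, 0.6]
opening: 0.0002
125 [-75, 57, 1] 117 [-71, 46, 1] 109 [-66, 37, 1] 101 [-59, 28, 1] 93 [-51, 20, 1] 85 [-42, 13, 1] 77 [-33, 8, 1] 69 [-22, 4, 1] 61 [-12, 1, 1] 53 [-1, 0, 1] 45 [11, 1, 2] 37 [21, 3, 2] 29 [32, 7, 2] 21 [42, 12, 2] 13 [51, 18, 2] 5 [59, 25, 2] 0 [63, 31, 2]
```

```bash
python3 -m creep '{"turn":[[0,0,0],[0,0,0],[0,0,0],[0,0,0],[0,0,0],[0,0,0],[0,0,0],[0,0,0]],"linear":[[11,1,0],[21,3,0],[32,7,0],[42,12,0],[51,18,0],[57,23,0],[60,26,0],[60,26,0]],"fingers":[1,1,1,1,1,1,1,1]}'; python3 sw.py|tr ' ' '\n' >/dev/null
python3 - <<'E'
from h import *
t=env.grab_frame("top"); a=cv2.resize(t[205:335,330:500],None,fx=3.5,fy=3.5,interpolation=cv2.INTER_CUBIC)
s=env.grab_frame("scene")[150:330,120:330]; b=cv2.resize(s,None,fx=2.2,fy=2.2,interpolation=cv2.INTER_CUBIC)
b=b[:396]; c=np.zeros((460,800,3),np.uint8); a=cv2.resize(a,(335,256)); c[:256,:335]=a; c[:396,338:]=b[:,:462]
cv2.imwrite("pics/t5.png",cv2.convertScaleAbs(c,alpha=1.5,beta=10)); print(env.sense()["contact_force"])
E
```

```text
time: 13.47
tcp_pos: [0.5024, -0.1207, 0.0905]
eef_rot: [-180.0, -0.1, 69.8]
contact_force: [-0.4, 0.1, -1.2]
opening: 0.0001
[-0.08744375  0.18628417 -0.13045638]
```

View pics/t5.png

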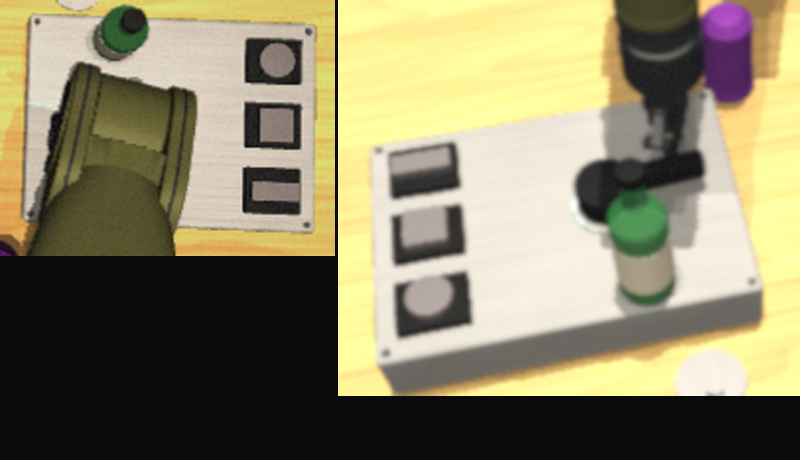

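The bar now points almost along +y, at (605,185) to (700,165) in the scene crop, and the oil bottle is untouched. I push on gently in +x until the stop is felt.

```bash
for i in 1 2 3; do python3 -m creep '{"turn":[[0,0,0],[0,0,0],[0,0,0],[0,0,0]],"linear":[[0.5,1.5,0],[1,3,0],[1,3,0],[1,3,0]],"fingers":[1,1,1,1]}'|grep -E "tcp|force"; done
```

```text
tcp_pos: [0.5037, -0.1214, 0.0906]
contact_force: [-2.7, 2.5, 1.4]
tcp_pos: [0.5076, -0.1218, 0.0906]
contact_force: [-3.3, 3.2, -0.7]
tcp_pos: [0.5083, -0.1217, 0.0904]
contact_force: [-8.0, 3.2, 4.2]
```

```bash
python3 -m creep '{"turn":[[0,0,0],[0,0,0],[0,0,0],[0,0,0]],"linear":[[0.5,1.5,0],[1,3,0],[1,3,0],[1,3,0]],"fingers":[1,1,1,1]}'|grep -E "tcp|force"; python3 -m creep '{"turn":[[0,0,0],[0,0,0],[0,0,0],[0,0,0]],"linear":[[0.5,1.5,0],[1,3,0],[1,3,0],[1,3,0]],"fingers":[1,1,1,1]}'|grep -E "tcp|force"
```

```text
tcp_pos: [0.5085, -0.1217, 0.0902]
contact_force: [-14.5, 3.1, 8.9]
tcp_pos: [0.5087, -0.1216, 0.0901]
contact_force: [-19.9, 2.7, 14.1]
```

The reaction force rises to 20 N with no further motion, so the bar is at its stop. I back off and rise.

```bash
python3 -m creep '{"turn":[[0,0,0],[0,0,0],[0,0,0],[0,0,0],[0,0,0],[0,0,0],[0,0,0],[0,0,0],[0,0,0],[0,0,0],[0,0,0]],"linear":[[-3,-9,0],[-8,-21,0],[-12,-33,0],[-12,-35,-5],[-12,-35,-25],[-12,-35,-50],[-12,-35,-75],[-12,-35,-100],[-12,-35,-115],[-12,-35,-120],[-12,-35,-120]],"fingers":[1,1,1,1,1,1,1,1,1,1,1]}'; python3 go.py 0.531 -0.368 0.21 55
python3 - <<'E'
from h import *
# lever bar angle: dark pixels in top view are occluded; use scene
s=env.grab_frame("scene")[150:330,120:330]; b=cv2.resize(s,None,fx=2.8,fy=2.8,interpolation=cv2.INTER_CUBIC)
cv2.imwrite("pics/t6.png",cv2.convertScaleAbs(b,alpha=1.5,beta=10))
E
```

```text
time: 16.15
tcp_pos: [0.4829, -0.1223, 0.2129]
eef_rot: [179.6, -0.0, 69.8]
contact_force: [0.0, -0.1, 0.1]
opening: -0.0002
lin mm [-213.9  130.1    3.7]
turn [ 0.36 -0.06 14.76]
```

View pics/t6.png

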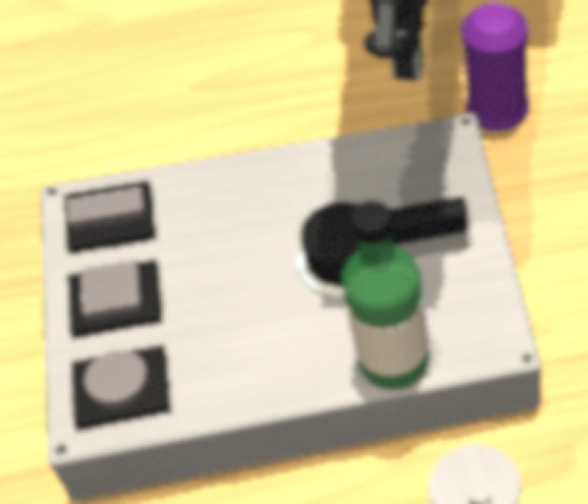

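The bar points along +y, parallel to the console's near edge, and the keys are up. Next I move over the square key.

```bash
python3 -m creep '{"turn":[[0,0,15],[0,0,15],[0,0,15],[0,0,15],[0,0,15],[0,0,15],[0,0,15],[0,0,15],[0,0,15],[0,0,15],[0,0,15],[0,0,15]],"linear":[[-30,18,0],[-60,36,0],[-95,58,0],[-130,79,0],[-160,97,0],[-190,116,0],[-207,126,0],[-214,130,0],[-214,130,0],[-214,130,0],[-214,130,0],[-214,130,0]],"fingers":[1,1,1,1,1,1,1,1,1,1,1,1]}'; python3 go.py 0.531 -0.368 0.1
```

```text
time: 17.2
tcp_pos: [0.5281, -0.3655, 0.2108]
eef_rot: [-179.9, -0.0, 54.9]
contact_force: [-0.5, 0.3, 0.6]
opening: -0.0001
lin mm [ -0.4   3.9 110.8]
```

```bash
python3 -m creep '{"turn":[[0,0,0],[0,0,0],[0,0,0],[0,0,0],[0,0,0],[0,0,0],[0,0,0],[0,0,0]],"linear":[[0,3,20],[0,3,45],[0,3,70],[0,3,90],[0,3,103],[0,3,110],[0,3,110],[0,3,110]],"fingers":[1,1,1,1,1,1,1,1]}';for i in 1 2 3; do python3 -m creep '{"turn":[[0,0,0],[0,0,0],[0,0,0],[0,0,0]],"linear":[[0,0,2],[0,0,4],[0,0,5],[0,0,5]],"fingers":[1,1,1,1]}'|grep -E "tcp|force"; done
```

```text
time: 17.87
tcp_pos: [0.531, -0.3684, 0.1014]
eef_rot: [180.0, -0.0, 54.8]
contact_force: [1.0, -0.3, 0.4]
opening: -0.0001
tcp_pos: [0.5309, -0.3691, 0.0962]
contact_force: [0.0, 0.4, 0.1]
tcp_pos: [0.5309, -0.3691, 0.0908]
contact_force: [0.7, 0.1, 2.1]
tcp_pos: [0.5309, -0.3692, 0.0862]
contact_force: [-0.5, 0.1, 4.6]
```

One more push to make sure it bottoms.

```bash
python3 -m creep '{"turn":[[0,0,0],[0,0,0],[0,0,0],[0,0,0]],"linear":[[0,0,2],[0,0,3],[0,0,3],[0,0,3]],"fingers":[1,1,1,1]}'|grep -E "tcp|force"
```

```text
tcp_pos: [0.531, -0.3692, 0.0859]
contact_force: [-4.5, 2.4, 17.8]
```

The square key bottomed at 0.0859 m (17.8 N). Now release it, move over the bar key, and press that.

```bash
python3 -m creep '{"turn":[[0,0,0],[0,0,0],[0,0,0],[0,0,0],[0,0,0],[0,0,0],[0,0,0],[0,0,0],[0,0,0],[0,0,0],[0,0,0],[0,0,0],[0,0,0],[0,0,0],[0,0,0]],"linear":[[0,0,-10],[0,0,-30],[0,0,-50],[0,0,-50],[-12,-17,-50],[-25,-36,-50],[-37,-55,-50],[-45,-66,-50],[-45,-66,-50],[-45,-66,-45],[-45,-66,-35],[-45,-66,-25],[-45,-66,-18],[-45,-66,-18],[-45,-66,-18]],"fingers":[1,1,1,1,1,1,1,1,1,1,1,1,1,1,1]}'; python3 go.py 0.450 -0.3665 0.1
```

```text
time: 20.45
tcp_pos: [0.4506, -0.367, 0.0995]
eef_rot: [-179.9, -0.0, 54.8]
contact_force: [-0.1, -0.0, -0.5]
opening: 0.0002
lin mm [ 0.  -0.8 -0.5]
```

```bash
for i in 1 2 3 4; do python3 -m creep '{"turn":[[0,0,0],[0,0,0],[0,0,0],[0,0,0]],"linear":[[0,0,2],[0,0,3],[0,0,4],[0,0,4]],"fingers":[1,1,1,1]}'|grep -E "tcp|force"; done
```

```text
tcp_pos: [0.4509, -0.3677, 0.0969]
contact_force: [-0.2, -0.2, 0.9]
tcp_pos: [0.4507, -0.3675, 0.0926]
contact_force: [0.2, 0.4, 1.1]
tcp_pos: [0.4509, -0.3677, 0.0889]
contact_force: [-0.8, 0.1, 2.8]
tcp_pos: [0.451, -0.3678, 0.086]
contact_force: [-2.1, 1.7, 10.6]
```

The bar key bottomed at 0.0860 m (10.6 N). I retreat upwards and towards the robot, then take a final look.

```bash
python3 -m creep '{"turn":[[0,0,0],[0,0,0],[0,0,0],[0,0,0],[0,0,0],[0,0,0],[0,0,0],[0,0,0],[0,0,0],[0,0,0],[0,0,0],[0,0,0]],"linear":[[0,0,-10],[0,0,-35],[0,0,-70],[0,0,-105],[0,0,-140],[-10,-20,-150],[-20,-40,-150],[-30,-60,-150],[-35,-70,-150],[-35,-70,-150],[-35,-70,-150],[-35,-70,-150]],"fingers":[1,1,1,1,1,1,1,1,1,1,1,1]}'
python3 - <<'E'
from h import *
cv2.imwrite("pics/s7.png",cv2.convertScaleAbs(cv2.resize(env.grab_frame("scene")[80:420,110:480],None,fx=1.7,fy=1.7,interpolation=cv2.INTER_CUBIC),alpha=1.4))
E
```

```text
time: 22.78
tcp_pos: [0.3744, -0.3562, 0.2347]
eef_rot: [180.0, -0.0, 54.8]
contact_force: [0.7, -0.6, 0.3]
opening: 0.0001
```

View pics/s7.png

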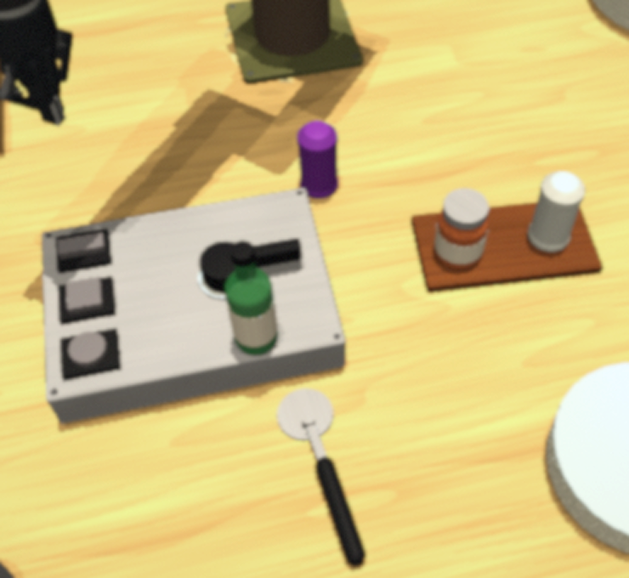

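The final view shows the shaker upright at (555,215) on the free half, the bar at (275,250) along +y, and the keys up (the bar key is in shadow). The oil bottle, jar and cutter are in place. I'll do one numeric lever check from above, then hand in.

```bash
python3 - <<'E'
from h import *
t=env.grab_frame("top"); g=t.max(axis=2); m=np.zeros_like(g); m[240:300,346:420]=(g[240:300,346:420]<45)*255
c=max(cv2.findContours(m,0,1)[0],key=cv2.contourArea)[:,0].astype(float)
P=np.array([plane("top",q,.112)[:2] for q in c]); d=P-[.531,-.193]; r=np.hypot(*d.T)
v=d[(r>.05)]; print(len(P),r.max(), "lever rad", np.radians(-88.9)+np.arctan2(*v.mean(0)[::-1]))
E
python3 -c "
from rig import env
print(env.job_done())"
```

```text
124 0.10002235711254077 lever rad 0.0035508056531601273
the job is handed in; nothing more can be done
None
```

I moved the shaker onto the free half of the board, turned the lever clockwise to its end stop, and pressed and released the square key, then the bar key. I handed the job in at about 23 s of robot time. The hand-in gives no verdict, so whether it passed is not confirmed.

My last checks, none of which failed:
- **Lever:** the push force rose to 20 N with no further motion. The final top view puts the lever at about 0.004 rad from the end stop.
- **Keys:** the square key bottomed at 17.8 N and the bar key at 10.6 N, both at about 6 mm of travel. In the last picture all three look up, though the bar key is in shadow. The round key was not touched.
- **Shaker and bystanders:** in the last picture the shaker stands upright on the free half. The oil bottle, jar and cutter look undisturbed, judged by eye only. The arm is clear of everything.

The two cameras disagreed by about 3–6 mm in x on the console and keys. I used values between the two, nearer the top view.

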